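Index the plate carrier and calibrate with the recessed button

TASK

Slide the plate carrier along its rail by the orange lug, on until it clicks into the middle station at the sensor head and never runs on to the third. Then take the yellow stylus from its blue stand and, with its tip, gently press the red button down in its well on the controller's sloping panel fully in and hold it in for a full second. Put the stylus back upright in its stand, fully seated, and leave everything else on the bench as it was.

Things in the scene. Friction and masses are not known exactly. Their poses are not given: they have to be found in the camera images.
- stage: fixed indexing stage, white base 110 (x) x 320 (y) x 12 mm with two steel rails along its y, black end stops and a white sensor head (60 mm tall) on its +x side at the middle. Origin: centre of its underside; z up. The carrier slides along its +y.
- carrier (a joint): travel of the carrier along the stage's +y, in m: 0 = first station, 0.070 = middle, 0.140 = third; it starts at or up to 30 mm past the first. A sprung detent clicks in at each station: it takes 5 to 8 N to push in or out over some 12 mm either side, and between them the carrier slides freely. Carrier: black plate 92 x 150 x 14 mm with a white 24-well plate whose top is 50 mm above the bench.
- push_lug (a point): centre of the upright orange lug on the trailing (-y) end of the carrier, 60 mm above the carrier's underside = 82 mm above the bench, at its very top; it moves with the carrier. The lug is 30 (stage x) x 14 (stage y) x 48 mm tall and stands 32 mm above the well plate. Axes as the stage's.
- controller: fixed controller box, 113 (x) x 120 (y) mm, white, grey sloping top panel that faces the box's -x side and up: the panel's outward normal is (-0.5, 0, 0.866) in the box's axes (tilted 30 degrees). Panel 130 mm along the slope, its low edge about 43 mm and its high edge about 108 mm above the bench. Origin: centre of its underside.
- well_mouth (a point): centre of the mouth of the button's well, in the panel's surface (70 mm above the bench), ringed in yellow. The well is square to the panel, 16 mm across. At its bottom is the red button, 14 mm across; its top lies 8 to 20 mm below the mouth (this varies and is not measured). Axes as the controller's.
- button (a joint): how far the red button is pressed into the well, in m: 0 = out, 0.006 = fully in. Its spring takes about 2 N to start and 6 N fully in, and it comes back by itself.
- stand: blue stylus stand, fixed block 60 x 60 x 70 mm tall with an upright round hole 14 mm across, 66 mm deep with a chamfered mouth in the middle of its top. Origin: centre of its underside.
- stand_mouth (a point): centre of the mouth of the stand's hole, at the top of the stand (70 mm above the bench).
- stylus: loose stylus 136 mm long, 90 g: steel rod 8 mm across, 60 mm long, blunt tip; then a square yellow handle 20 x 20 x 76 mm with a black band. Origin: the tip; z runs from the tip up the handle, x and y square to its flats. Seated in the stand, the handle's shoulder (60 mm from the tip) rests on the stand's top: tip 10 mm, handle's top 146 mm above the bench.
- jar: loose jar, blue cap, 54 mm across, 85 mm tall; leave it. Origin: centre of its underside.
- beaker: loose open clear beaker, 64 mm across, 80 mm tall; leave it. Origin: centre of its underside.
- flask: loose clear culture flask lying flat, 158 x 85 x 36 mm, blue cap towards its +x; leave it. Origin: under its middle.
- tip_box: loose tip box, white with blue lid, 120 x 80 x 67 mm; leave it. Origin: centre of its underside.

How it is judged:
On the way, in this order (a step that is already met when the one before it is completed fails the run):
1. the carrier rests in the middle station (value of joint carrier between 0.066 and 0.074 m and velocity of joint carrier between -0.01 and 0.01 m/s), for 0.3 s.
2. the button is pressed fully in with the stylus and held for a second (value of joint button above 0.0045 m and contact force between stylus and controller above 1 N), for 0.8 s.
At the end, for the whole second after the job is handed in: The carrier rests within 4 mm of the middle station (0.070), the button is out again (under 1.5 mm), and the stylus stands in its stand, tip within 8 mm of the hole's axis, tilted under 0.1 rad, its shoulder within about 3.5 mm of the stand's top, at rest (value of joint carrier between 0.066 and 0.074 m and value of joint button below 0.0015 m and horizontal distance between stylus and stand_mouth below 0.008 m and z of stylus in the frame of stand between 0.006 and 0.0135 m and angle between stylus's own z axis and vertical below 0.1 rad and linear speed of stylus below 0.02 m/s); the robot touches nothing.
It fails at once if the carrier runs past half way from the middle to the third station (value of joint carrier above 0.105 m).
It fails at once if the stylus bears on the controller with more than 30 N (contact force between stylus and controller above 30 N).
It fails at once if the jar, beaker, flask or tip box is moved by more than 20 mm or tipped (distance of any of jar, beaker, flask, tip_box from where it was at the start of the episode above 0.02 m or angle between any of jar, beaker, flask, tip_box's own z axis and vertical above 0.3 rad).
It also fails if it takes over 64 s, if anything falls off the work surface, if the arm or the gripper's body presses on something with over 40 N, if the wrist force passes 120 N, or if a joint passes its speed limit or range.

ROBOT

A 6-joint arm with a two-finger parallel gripper is mounted at the origin on the work surface. World frame = base frame: x ahead of the robot, y to its left, z up, the work surface at z = 0. Lengths are in m, angles in rad, forces in N, time in s.
With the tool pointing down it reaches from about 0.3 to 0.75 m from the base axis. Payload 8.5 kg.
Tool frame: the origin (TCP) lies midway between the tips of the shut fingers; the grasp point (between the pads) lies 19 mm behind it; z points along the fingers, y is the line along which they close (so a half turn about z gives the same grasp; the last joint's range is limited). The gripper opens to 88 mm and grips with 3 to 60 N. Pads are 18 mm wide; open, the fingers measure 123 mm over their backs; the gripper's body (75 mm by 187 mm) begins 45 mm behind the grasp point.
Start: joints at [1.04, 0.381, 1.297, -0, 1.464, -0.215], TCP at [0.171, 0.523, 0.239] pointing down, gripper open.
Joint ranges: [-3.11, 3.11], [-0.89, 2.33], [0.22, 2.48], [-1.42, 4.56], [0.17, 2.85], [-2.88, 2.88]. Speed limits (rad/s): [2.39, 2.39, 3.14, 3.14, 3.14, 3.14].

INTERFACE

Orientations are given as [roll, pitch, yaw] about the fixed x, y, z axes, in that order (R = Rz(yaw) Ry(pitch) Rx(roll)).
In Python, from bench import env gives the robot as it stands. The module is installed in compiled form; this text tells all that it offers.
- The arm moves only by the tool carry_out, never from a script. Its argument "plan" is a list of rows, each a list of 7 numbers: the closure, from 0 (fully open) to 1 (shut), then the shift along the tool's x, y, z in mm, then the turn, a rotation vector about the tool's x, y, z in rad. A call has 1 to 20 rows; each row is the pose to reach, as a shift and turn from the pose commanded when the call began, along the tool's axes at that moment; what a row does not reach only later rows make up. A row lasts 1/10 s, in which the tool goes at most 50 mm and 8.59 degrees, less where a joint would pass 70% of its speed; a pose out of reach is approached as far as the arm can. A call with a gripper value outside its range is refused whole. The fingers move at their own pace and stop on an object; "grip_force" is the grip in N (left out, the last holds). Time passes only in rows, so rows that repeat a pose let the fingers close. It gives the time, the measured TCP pose, the force, the opening and the grip force at its end, in the units of the state.
- env.observe(): the state, without advancing time (a new reading comes with each control period).
- env.get_image(name): name is "scene" or "top" or "wrist"; returns the picture (384x512x3 uint8, blue, green, red); there is no depth.
- env.camera_info(name): a dict with "intrinsics" (3x3 intrinsics, pixels), "R" (3x3) and "t" (3): a world point X has camera coordinates R X + t; the wrist camera has in their place "mount" (4x4, takes a point from camera to tool coordinates, whose origin is the TCP and whose axes are the flange's). Camera axes: x right, y down, z forward; pixel columns grow to the right and rows downward; lengths in m; the calibration is good to about 2 mm. A picture is of the moment at which its call begins: read the wrist's pose just before it. camera_info takes no time and is no camera call.
- env.finish_job(): hands the job in; it is judged then, once.
Trained networks look in the newest picture that a camera, given by its name, has taken for a name from the list of things; names that differ only in an ending like _2 or _b are one class to them, and where a whole thing is asked for, a point or a joint stands for the part that bears it (a point fixed in the world has none). Each returns a list of dicts, best first, with "confidence" (0 to 1); they miss things now and then, are a little off and sometimes report something else, mostly with a low value. They report only what shows in the picture. A call takes as long as a camera call.
- env.boxes_of(label, camera): "xy" ([column, row] as shares, 0 to 1, of the picture: columns of its width, rows of its height, amid what is visible of it).
- env.pinpoint(label, camera): "xy" ([column, row] as shares, 0 to 1, of the picture: columns of its width, rows of its height: a listed point, or the origin of a listed thing).
The state is a dict: "time_s": time; "q": joint angles; "qd": joint speeds; "joint_efforts": joint torques, N m; "tcp_pos": TCP position; "eef_rot": TCP orientation; "wrist_force": force on the tool from outside, world axes, zero at the start; "wrist_torque": the same for the moment, N m; "width": opening from 0.0 (shut) to 1.0 (fully open); "gripper_force": force on a finger pad.
Only numpy, scipy, OpenCV 4.12 (cv2) and the standard library are available. Lean on these libraries where they do the work, as an engineer would, in place of code of your own. Each camera call takes 0.05 s, during which the arm holds its last target. There are 200 camera calls.

## Working session

There is one attempt and no reset: what is moved stays moved. The work goes in short steps, Python scripts to look and compute and a tool call to move; the robot and the scene stay as the last step left them, time stands still between calls to the robot, and variables do not carry over. Pictures are saved under pics/ and viewed, at most 10 in all, crops included, and the job is handed in when it is done.

Besides the shell and the picture viewer there is one more tool, called after "Request:" by a JSON object that holds its "method" and its "body", one argument or row to a line. carry_out: Moves the arm, as the interface text tells. Its arguments: {"type":"object","properties":{"plan":{"type":"array"},"grip_force":{"type":"number"}},"required":["plan"]}

```bash
mkdir -p pics; cat > h.py <<'E'
import numpy as np, cv2
from scipy.spatial.transform import Rotation as Ro
from bench import env
def P(c):
    i=env.camera_info(c);K=np.array(i["intrinsics"])
    if "R" in i: return K,np.array(i["R"]),np.array(i["t"])
    s=env.observe();M=np.array(i["mount"]);T=np.eye(4)
    T[:3,:3]=Ro.from_euler('xyz',s["eef_rot"]).as_matrix();T[:3,3]=s["tcp_pos"]
    C=np.linalg.inv(T@M);return K,C[:3,:3],C[:3,3]
def ray(c,px,z,cam=None):
    K,R,t=cam or P(c);o=-R.T@t;d=R.T@np.linalg.inv(K)@[px[0],px[1],1];return o+d*(z-o[2])/d[2]
def proj(c,X,cam=None):
    K,R,t=cam or P(c);p=K@(R@np.array(X)+t);return p[:2]/p[2]
def pin(l,c,f=None):
    return [(np.array(d["xy"])*[512,384],round(d["confidence"],2)) for d in (f or env.pinpoint)(l,c)]
E
python3 - <<'E'
from h import *
s=env.observe();print(s)
for c in("scene","top"):
    im=env.get_image(c);cv2.imwrite(f"pics/{c}0.png",cv2.resize(im,(800,600)))
    K,R,t=P(c);print(c,-R.T@t,K[0,0])
    for l,z in dict(push_lug=.082,stage=0,controller=0,well_mouth=.07,stand_mouth=.07,stand=0,stylus=.01,jar=0,beaker=0,flask=0,tip_box=0).items():
        print(l,[(p.round(),q,ray(c,p,z).round(3)) for p,q in pin(l,c)[:2]])
E
```

```text
{'time_s': 0.0, 'q': array([ 1.03971334e+00,  3.81173637e-01,  1.29825704e+00, -5.55630079e-08,
        1.46363028e+00, -2.15336739e-01]), 'qd': array([ 0.00103303, -0.00154166,  0.00187301,  0.00070323,  0.00065673,
        0.00097282]), 'joint_efforts': array([ 3.86750207e-04, -4.37938142e+01, -2.24557883e+01,  7.13618472e-02,
        3.52667668e-02, -1.27746712e-04]), 'tcp_pos': array([0.17065971, 0.52254665, 0.23815105]), 'eef_rot': array([-3.14015824e+00, -3.13689436e-04,  2.82584619e+00]), 'wrist_force': array([-0.54662113, -0.5915421 , -0.28488716]), 'wrist_torque': array([ 0.0231446 , -0.0207176 , -0.01378499]), 'gripper_force': 0.0, 'width': 1.0014119549518676}
scene [1.31349098 0.05017901 0.69360244] 367.50334571058517
push_lug [(array([203., 188.]), 0.88, array([ 0.602, -0.149,  0.082]))]
stage [(array([260., 210.]), 0.64, array([ 0.579, -0.003,  0.   ]))]
controller [(array([366., 197.]), 0.92, array([0.493, 0.296, 0.   ])), (array([203., 192.]), 0.39, array([ 0.524, -0.173,  0.   ]))]
well_mouth [(array([369., 172.]), 0.88, array([0.466, 0.293, 0.07 ]))]
stand_mouth []
s
[... 718 characters left out ...]
rray([0.46 , 0.294, 0.07 ])), (array([362., 242.]), 0.24, array([ 0.415, -0.277,  0.07 ]))]
stand_mouth [(array([363., 243.]), 0.84, array([ 0.412, -0.28 ,  0.07 ])), (array([287., 233.]), 0.43, array([ 0.439, -0.094,  0.07 ]))]
stand [(array([357., 243.]), 0.74, array([ 0.412, -0.284,  0.   ]))]
stylus [(array([361., 245.]), 0.26, array([ 0.406, -0.293,  0.01 ]))]
jar [(array([227., 235.]), 0.71, array([0.438, 0.061, 0.   ]))]
beaker [(array([283., 230.]), 0.92, array([ 0.447, -0.088,  0.   ]))]
flask [(array([406., 166.]), 0.96, array([ 0.617, -0.426,  0.   ]))]
tip_box [(array([119., 144.]), 0.61, array([0.691, 0.361, 0.   ])), (array([305., 163.]), 0.27, array([ 0.63 , -0.153,  0.   ]))]
```

View pics/scene0.png

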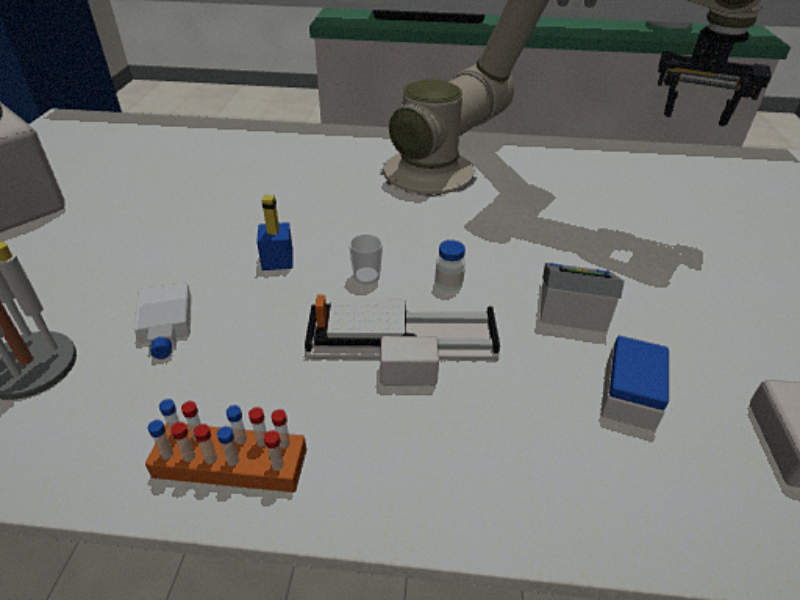

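View pics/top0.png

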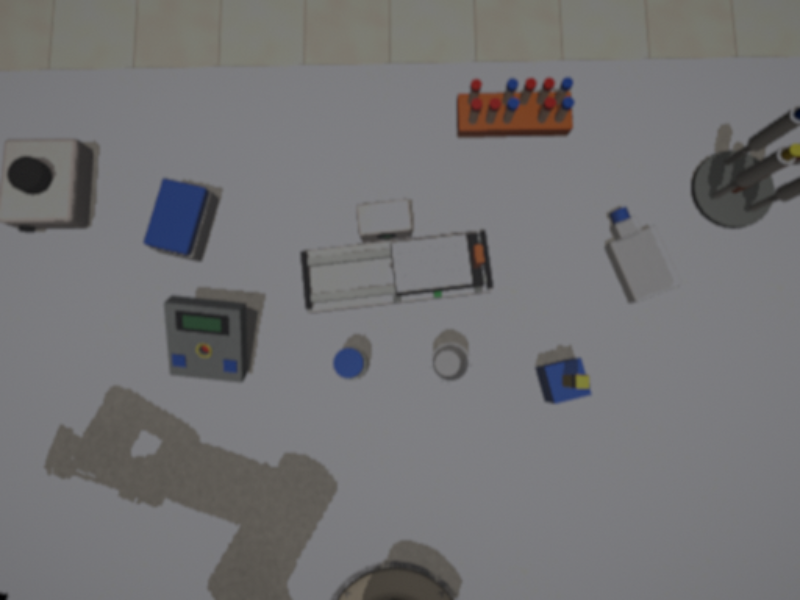

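The scene and top views agree with the networks. The lug sits at about (480,254) in the top view with the carrier close to the first station. The stand with the stylus is at (565,380) and the panel button at (204,350). Next I go above the lug.

```bash
cat >> h.py <<'E'
def delta(pos,rot):  # target TCP pos, R matrix -> shift mm, rotvec in tool axes
    s=env.observe();T=Ro.from_euler('xyz',s["eef_rot"])
    return (T.inv().apply(np.array(pos)-s["tcp_pos"])*1000).round(1),(T.inv()*Ro.from_matrix(rot)).as_rotvec().round(3)
def down(yaw): return Ro.from_euler('xyz',[np.pi,0,yaw]).as_matrix()
E
python3 - <<'E'
from h import *
print(np.array(env.camera_info("wrist")["mount"]).round(3).tolist(),P("wrist")[0])
f=.64
for n,a,b,z in(("base low edge",(315,311),(492,289),.012),("top edge",(303,250),(485,232),.012),("ctl left",(166,297),(167,376),.07),("ctl right",(245,302),(244,381),.07),("ctl lo",(167,376),(244,381),.043),("ctl hi",(166,297),(245,302),.108)):
    A=ray("top",np.array(a)*f,z);B=ray("top",np.array(b)*f,z);d=A-B;print(n,A.round(3),B.round(3),np.degrees(np.arctan2(d[1],d[0])).round(1))
print(delta([.60,-.15,.24],down(np.pi+.1)))
E
```

```text
[[-0.0, -0.962, -0.274, 0.07], [1.0, -0.0, -0.001, -0.001], [0.001, -0.274, 0.962, -0.146], [0.0, 0.0, 0.0, 1.0]] [[267.81096808   0.         254.97018611]
 [  0.         267.81096808 194.55023744]
 [  0.           0.           1.        ]]
base low edge [0.533 0.128 0.012] [ 0.567 -0.176  0.012] 96.4
top edge [0.64  0.15  0.012] [ 0.667 -0.167  0.012] 95.0
ctl left [0.552 0.361 0.07 ] [0.425 0.354 0.07 ] 3.4
ctl right [0.542 0.232 0.07 ] [0.416 0.23  0.07 ] 0.8
ctl lo [0.425 0.365 0.043] [0.416 0.238 0.043] 85.8
ctl hi [0.547 0.344 0.108] [0.538 0.221 0.108] 85.7
(array([-616.9, -506.2,   -1.2]), array([ 0.   ,  0.   , -0.416]))
```

Request:
{"method": "carry_out", "body": {
  "plan": [
    [0, -617, -506, 0, 0, 0, -0.416],
    [0, -617, -506, 0, 0, 0, -0.416],
    [0, -617, -506, 0, 0, 0, -0.416],
    [0, -617, -506, 0, 0, 0, -0.416],
    [0, -617, -506, 0, 0, 0, -0.416],
    [0, -617, -506, 0, 0, 0, -0.416],
    [0, -617, -506, 0, 0, 0, -0.416],
    [0, -617, -506, 0, 0, 0, -0.416],
    [0, -617, -506, 0, 0, 0, -0.416],
    [0, -617, -506, 0, 0, 0, -0.416],
    [0, -617, -506, 0, 0, 0, -0.416],
    [0, -617, -506, 0, 0, 0, -0.416],
    [0, -617, -506, 0, 0, 0, -0.416],
    [0, -617, -506, 0, 0, 0, -0.416],
    [0, -617, -506, 0, 0, 0, -0.416],
    [0, -617, -506, 0, 0, 0, -0.416],
    [0, -617, -506, 0, 0, 0, -0.416],
    [0, -617, -506, 0, 0, 0, -0.416],
    [0, -617, -506, 0, 0, 0, -0.416],
    [0, -617, -506, 0, 0, 0, -0.416]
  ]
}}

```text
time_s: 3.2
tcp_pos: [0.5996, -0.1483, 0.2393]
eef_rot: [3.142, 0.0, -3.04]
wrist_force: [0.8, -0.6, 0.3]
width: 1.002
gripper_force: 0.0
```

```bash
python3 - <<'E'
from h import *
s=env.observe();print(s["tcp_pos"],s["eef_rot"],s["q"].round(2))
c=P("wrist");im=env.get_image("wrist");cv2.imwrite("pics/w1.png",cv2.resize(im,(800,600)))
for l,z in dict(push_lug=.082,stage=0).items(): print(l,[(p.round(),q,ray(0,p,z,c).round(4)) for p,q in pin(l,"wrist")[:2]])
E
```

```text
[ 0.59962946 -0.14826533  0.23927094] [ 3.14152363e+00  1.69597087e-04 -3.03986065e+00] [-0.43  0.5   1.09  0.    1.55 -2.11]
push_lug [(array([258., 194.]), 0.57, array([ 0.6145, -0.1452,  0.082 ]))]
stage [(array([348., 180.]), 0.72, array([ 0.6024, -0.0115,  0.    ]))]
```

View pics/w1.png

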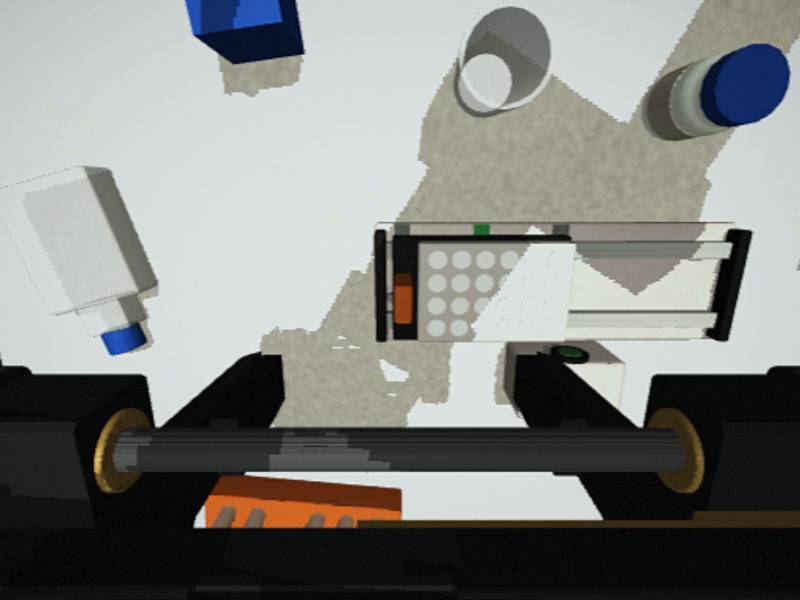

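```bash
python3 - <<'E'
from h import *
c=P("wrist")
u=np.array([-.0998,.995,0]);o=np.array([.602,-.0115,0])
for n,p,z in(("m1",(401,230),.012),("green",(481,230),.012),("m3",(560,230),.012),("lug l",(395,303),.082),("lug r",(411,303),.082),("stopL",(380,285),.03),("stopR",(738,285),.03),("baseL",(377,341),.012),("baseR",(733,222),.012)):
    X=ray(0,np.array(p)*.64,z,c);print(n,X.round(4),((X-o)@u).round(4))
print(delta([.6145,-.1452,.058],down(np.pi+.1)))
E
```

```text
m1 [ 0.5675 -0.1513  0.012 ] -0.1356
green [ 0.5604 -0.0811  0.012 ] -0.0651
m3 [ 0.5533 -0.0118  0.012 ] 0.0045
lug l [ 0.6149 -0.1513  0.082 ] -0.1404
lug r [ 0.6137 -0.1393  0.082 ] -0.1283
stopL [ 0.6147 -0.1649  0.03  ] -0.1539
stopR [0.5832 0.1449 0.03  ] 0.1575
baseL [ 0.6737 -0.1632  0.012 ] -0.1581
baseR [0.5312 0.1376 0.012 ] 0.1554
(array([-14.8,   2. , 181.3]), array([-0.   ,  0.   ,  0.001]))
```

Request:
{"method": "carry_out", "body": {
  "plan": [
    [0, -15, 2, 50, 0, 0, 0],
    [0, -15, 2, 100, 0, 0, 0],
    [0, -15, 2, 140, 0, 0, 0],
    [0, -15, 2, 170, 0, 0, 0],
    [0, -15, 2, 181, 0, 0, 0],
    [0, -15, 2, 181, 0, 0, 0],
    [0, -15, 2, 181, 0, 0, 0]
  ]
}}

```text
time_s: 4.05
tcp_pos: [0.6157, -0.1465, 0.0595]
eef_rot: [-3.14, 0.002, -3.041]
wrist_force: [0.3, -0.6, 0.2]
width: 1.0
gripper_force: 0.0
```

Request:
{"method": "carry_out", "body": {
  "plan": [
    [1, 0, 0, 0, 0, 0, 0],
    [1, 0, 0, 0, 0, 0, 0],
    [1, 0, 0, 0, 0, 0, 0],
    [1, 0, 0, 0, 0, 0, 0],
    [1, 0, 0, 0, 0, 0, 0],
    [1, 0, 0, 0, 0, 0, 0],
    [1, 0, 0, 0, 0, 0, 0]
  ],
  "grip_force": 15
}}

```text
time_s: 4.75
tcp_pos: [0.6149, -0.1463, 0.0577]
eef_rot: [3.142, -0.0, -3.041]
wrist_force: [-0.1, 1.0, -0.4]
width: 0.39
gripper_force: 0.0
```

Request:
{"method": "carry_out", "body": {
  "plan": [
    [1, 0, 4, 0, 0, 0, 0],
    [1, 0, 8, 0, 0, 0, 0],
    [1, 0, 8, 0, 0, 0, 0]
  ]
}}

```text
time_s: 5.05
tcp_pos: [0.614, -0.1378, 0.0578]
eef_rot: [3.141, -0.0, -3.041]
wrist_force: [0.7, 1.3, 0.4]
width: 0.161
gripper_force: 15.0
```

Request:
{"method": "carry_out", "body": {
  "plan": [
    [1, 0, 8, 0, 0, 0, 0],
    [1, 0, 16, 0, 0, 0, 0],
    [1, 0, 24, 0, 0, 0, 0],
    [1, 0, 32, 0, 0, 0, 0],
    [1, 0, 40, 0, 0, 0, 0],
    [1, 0, 44, 0, 0, 0, 0],
    [1, 0, 44, 0, 0, 0, 0]
  ]
}}

```text
time_s: 5.75
tcp_pos: [0.6095, -0.0936, 0.0578]
eef_rot: [3.141, -0.0, -3.041]
wrist_force: [-1.1, 1.3, 2.4]
width: 0.16
gripper_force: 15.0
```

Request:
{"method": "carry_out", "body": {
  "plan": [
    [1, 0, 3, 0, 0, 0, 0],
    [1, 0, 6, 0, 0, 0, 0],
    [1, 0, 6, 0, 0, 0, 0]
  ]
}}

```text
time_s: 6.05
tcp_pos: [0.6089, -0.0883, 0.0578]
eef_rot: [3.141, -0.0, -3.041]
wrist_force: [-2.8, 0.5, 3.2]
width: 0.155
gripper_force: 15.0
```

Request:
{"method": "carry_out", "body": {
  "plan": [
    [1, 0, 3, 0, 0, 0, 0],
    [1, 0, 3, 0, 0, 0, 0]
  ]
}}

```text
time_s: 6.25
tcp_pos: [0.6087, -0.0861, 0.0578]
eef_rot: [-3.14, -0.0, -3.041]
wrist_force: [-1.8, -3.2, 2.3]
width: 0.157
gripper_force: 15.0
```

Request:
{"method": "carry_out", "body": {
  "plan": [
    [1, 0, 3, 0, 0, 0, 0],
    [1, 0, 3, 0, 0, 0, 0]
  ]
}}

```text
time_s: 6.45
tcp_pos: [0.6085, -0.0836, 0.0578]
eef_rot: [-3.14, 0.0, -3.042]
wrist_force: [-2.3, -4.8, 2.5]
width: 0.162
gripper_force: 15.0
```

Request:
{"method": "carry_out", "body": {
  "plan": [
    [1, 0, 2, 0, 0, 0, 0],
    [1, 0, 2, 0, 0, 0, 0]
  ]
}}

```text
time_s: 6.65
tcp_pos: [0.6082, -0.0809, 0.0578]
eef_rot: [-3.141, -0.0, -3.042]
wrist_force: [-2.4, -2.3, 3.4]
width: 0.157
gripper_force: 15.0
```

Request:
{"method": "carry_out", "body": {
  "plan": [
    [1, 0, 2, 0, 0, 0, 0],
    [1, 0, 2, 0, 0, 0, 0]
  ]
}}

```text
time_s: 6.85
tcp_pos: [0.6079, -0.0781, 0.0578]
eef_rot: [3.141, -0.0, -3.041]
wrist_force: [-2.7, 1.1, 2.9]
width: 0.154
gripper_force: 15.0
```

Request:
{"method": "carry_out", "body": {
  "plan": [
    [1, 0, 2, 0, 0, 0, 0],
    [1, 0, 2, 0, 0, 0, 0]
  ]
}}

```text
time_s: 7.05
tcp_pos: [0.6077, -0.0757, 0.0578]
eef_rot: [3.14, -0.0, -3.041]
wrist_force: [-2.9, 3.8, 4.7]
width: 0.159
gripper_force: 15.0
```

Request:
{"method": "carry_out", "body": {
  "plan": [
    [1, 0, 2, 0, 0, 0, 0],
    [1, 0, 2, 0, 0, 0, 0]
  ]
}}

```text
time_s: 7.25
tcp_pos: [0.6075, -0.0743, 0.0577]
eef_rot: [3.141, -0.0, -3.041]
wrist_force: [-3.4, 0.5, 3.9]
width: 0.156
gripper_force: 15.0
```

Request:
{"method": "carry_out", "body": {
  "plan": [
    [1, 0, 2, 0, 0, 0, 0],
    [1, 0, 2, 0, 0, 0, 0]
  ]
}}

```text
time_s: 7.45
tcp_pos: [0.6075, -0.074, 0.0578]
eef_rot: [-3.139, -0.0, -3.042]
wrist_force: [-3.6, -6.9, 2.4]
width: 0.151
gripper_force: 15.0
```

Request:
{"method": "carry_out", "body": {
  "plan": [
    [1, 0, 1, 0, 0, 0, 0],
    [1, 0, 1, 0, 0, 0, 0]
  ]
}}

```text
time_s: 7.65
tcp_pos: [0.6075, -0.0739, 0.0578]
eef_rot: [-3.138, 0.0, -3.042]
wrist_force: [-4.9, -11.3, 3.2]
width: 0.155
gripper_force: 15.0
```

Request:
{"method": "carry_out", "body": {
  "plan": [
    [1, 0, -2.5, 0, 0, 0, 0],
    [1, 0, -2.5, 0, 0, 0, 0]
  ]
}}

```text
time_s: 7.85
tcp_pos: [0.6076, -0.0743, 0.0578]
eef_rot: [3.141, -0.0, -3.042]
wrist_force: [-4.1, 0.4, 3.8]
width: 0.158
gripper_force: 15.0
```

Request:
{"method": "carry_out", "body": {
  "plan": [
    [0.7, 0, 0, 0, 0, 0, 0],
    [0.7, 0, 0, 0, 0, 0, 0],
    [0.7, 0, 0, 0, 0, 0, 0],
    [0.7, 0, 0, -40, 0, 0, 0],
    [0.7, 0, 0, -90, 0, 0, 0],
    [0.7, 0, 0, -140, 0, 0, 0],
    [0.7, 0, 0, -160, 0, 0, 0],
    [0.7, 0, 0, -160, 0, 0, 0]
  ]
}}

```text
time_s: 8.65
tcp_pos: [0.6087, -0.0744, 0.221]
eef_rot: [-3.139, 0.006, -3.041]
wrist_force: [0.6, 0.3, -0.5]
width: 0.3
gripper_force: 0.0
```

```bash
python3 - <<'E'
from h import *
s=env.observe();print(s["tcp_pos"],s["eef_rot"])
c=P("wrist");im=env.get_image("wrist");cv2.imwrite("pics/w2.png",cv2.resize(im,(800,600)))
u=np.array([-.0998,.995,0]);o=np.array([.602,-.0115,0])
for l,z in dict(push_lug=.082,stage=0).items(): print(l,[(p.round(),q,ray(0,p,z,c).round(4),(ray(0,p,z,c)-o)@u) for p,q in pin(l,"wrist")[:2]])
E
```

```text
[ 0.60870522 -0.07435887  0.22102604] [-3.13891102  0.00633229 -3.04118828]
push_lug [(array([254., 183.]), 0.98, array([ 0.607, -0.077,  0.082]), np.float64(-0.06567505157088593))]
stage [(array([303., 172.]), 0.74, array([ 0.6051, -0.0102, -0.    ]), np.float64(0.0009609141098778699)), (array([255., 182.]), 0.22, array([ 0.6259, -0.075 ,  0.    ]), np.float64(-0.0655561163924182))]
```

View pics/w2.png

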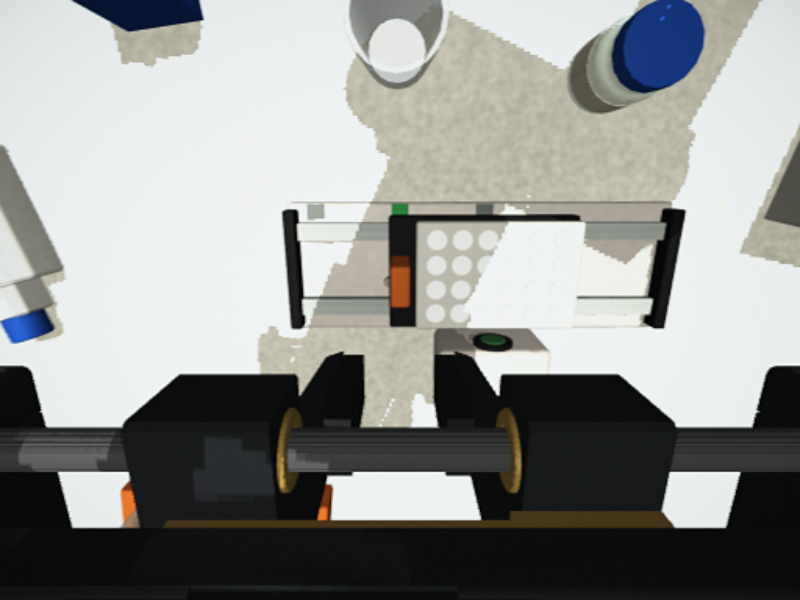

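```bash
python3 - <<'E'
from h import *
print(delta([.412,-.28,.235],down(np.pi+.1)))
E
```

```text
(array([ 214.8, -185.4,  -18.8]), array([ 0.001, -0.003,  0.   ]))
```

Request:
{"method": "carry_out", "body": {
  "plan": [
    [0.4, 215, -186, -16, 0, 0, 0],
    [0.4, 215, -186, -16, 0, 0, 0],
    [0.4, 215, -186, -16, 0, 0, 0],
    [0.4, 215, -186, -16, 0, 0, 0],
    [0.4, 215, -186, -16, 0, 0, 0],
    [0.4, 215, -186, -16, 0, 0, 0],
    [0.4, 215, -186, -16, 0, 0, 0],
    [0.4, 215, -186, -16, 0, 0, 0],
    [0.4, 215, -186, -16, 0, 0, 0],
    [0.4, 215, -186, -16, 0, 0, 0]
  ]
}}

```text
time_s: 9.8
tcp_pos: [0.4129, -0.2798, 0.2332]
eef_rot: [3.141, -0.001, -3.04]
wrist_force: [0.2, 0.1, 0.9]
width: 0.6
gripper_force: 0.0
```

```bash
python3 - <<'E'
from h import *
s=env.observe();print(s["tcp_pos"],s["eef_rot"],s["q"].round(2))
c=P("wrist");im=env.get_image("wrist");cv2.imwrite("pics/w3.png",cv2.resize(im[90:330,100:420],(800,600)))
for l,z in dict(stand_mouth=.07,stand=0,stylus=.01).items(): print(l,[(p.round(),q,ray(0,p,z,c).round(4)) for p,q in pin(l,"wrist")[:2]])
hsv=cv2.cvtColor(im,cv2.COLOR_BGR2HSV)
for n,lo,hi in(("y",(20,120,60),(35,255,255)),("b",(100,120,30),(130,255,255))):
    m=cv2.inRange(hsv,lo,hi);k,_,st,ce=cv2.connectedComponentsWithStats(m)
    print(n,[(st[i].tolist(),ce[i].round(1)) for i in range(1,k) if st[i,4]>60])
E
```

```text
[ 0.41291309 -0.2798142   0.23317758] [ 3.14061143e+00 -5.78238404e-04 -3.03963553e+00] [-0.83  0.3   1.44  0.    1.4  -2.51]
stand_mouth [(array([254., 179.]), 0.75, array([ 0.4117, -0.2829,  0.07  ]))]
stand [(array([254., 168.]), 0.96, array([ 0.411 , -0.2821,  0.    ]))]
stylus [(array([255., 170.]), 0.64, array([ 0.4111, -0.2812,  0.01  ]))]
y [([248, 172, 19, 12, 174], array([257. , 177.3])), ([245, 184, 24, 25, 478], array([256.3, 196.4])), ([127, 262, 15, 52, 203], array([131.5, 287.3])), ([372, 268, 12, 47, 159], array([379.1, 291.7]))]
b [([228, 146, 56, 61, 2100], array([255.3, 172. ]))]
```

View pics/w3.png

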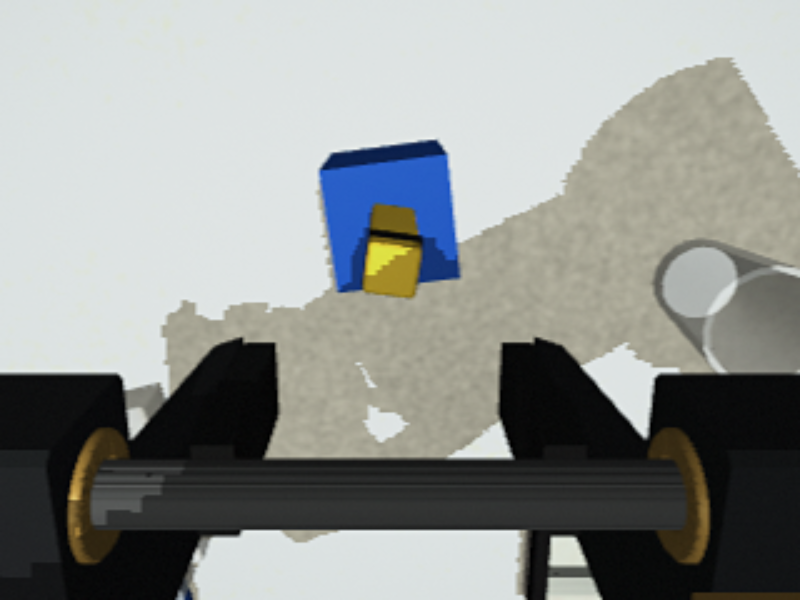

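```bash
python3 - <<'E'
from h import *
X=[ray("wrist",np.array(p)/2.5+[100,90],.146) for p in((370,240),(422,246),(415,297),(363,292))]
X=np.array(X);print(X.round(4),X.mean(0),np.linalg.norm(np.roll(X,1,0)-X,axis=1))
for a,b in((0,1),(3,2),(3,0),(2,1)): d=X[b]-X[a];print(np.degrees(np.arctan2(d[1],d[0])))
B=[ray("wrist",np.array(p)/2.5+[100,90],.07) for p in((320,168),(446,153),(459,277),(338,291))];print(np.mean(B,0))
m=X.mean(0);print(delta([m[0],m[1],.1],down(np.pi)))
E
```

```text
[[ 0.4011 -0.2892  0.146 ]
 [ 0.4014 -0.2704  0.146 ]
 [ 0.4209 -0.2707  0.146 ]
 [ 0.4209 -0.2899  0.146 ]] [ 0.41111512 -0.28002233  0.146     ] [0.01983715 0.01881982 0.01949902 0.0191935 ]
89.00776267405898
90.00687563417429
177.93877337780452
179.0097582118061
[ 0.41141278 -0.28030605  0.07      ]
(array([  1.5,   0.4, 133.6]), array([ 0.   , -0.   ,  0.101]))
```

Request:
{"method": "carry_out", "body": {
  "plan": [
    [0.4, 1.6, 0.3, 0, 0, 0, 0.1],
    [0.4, 1.6, 0.3, 50, 0, 0, 0.1],
    [0.4, 1.6, 0.3, 90, 0, 0, 0.1],
    [0.4, 1.6, 0.3, 120, 0, 0, 0.1],
    [0.4, 1.6, 0.3, 134, 0, 0, 0.1],
    [0.4, 1.6, 0.3, 134, 0, 0, 0.1],
    [0.4, 1.6, 0.3, 134, 0, 0, 0.1],
    [1, 1.6, 0.3, 134, 0, 0, 0.1],
    [1, 1.6, 0.3, 134, 0, 0, 0.1],
    [1, 1.6, 0.3, 134, 0, 0, 0.1],
    [1, 1.6, 0.3, 134, 0, 0, 0.1],
    [1, 1.6, 0.3, 134, 0, 0, 0.1],
    [1, 1.6, 0.3, 134, 0, 0, 0.1],
    [1, 1.6, 0.3, 134, 0, 0, 0.1]
  ],
  "grip_force": 45
}}

```text
time_s: 11.4
tcp_pos: [0.4107, -0.2807, 0.1]
eef_rot: [-3.141, 0.0, -3.141]
wrist_force: [0.4, 0.8, 4.8]
width: 0.221
gripper_force: 45.0
```

Request:
{"method": "carry_out", "body": {
  "plan": [
    [1, 0, 0, -15, 0, 0, 0],
    [1, 0, 0, -35, 0, 0, 0],
    [1, 0, 0, -65, 0, 0, 0],
    [1, 0, 0, -100, 0, 0, 0],
    [1, 0, 0, -140, 0, 0, 0],
    [1, 0, 0, -140, 0, 0, 0]
  ]
}}

```text
time_s: 12.0
tcp_pos: [0.4118, -0.2818, 0.2442]
eef_rot: [-3.135, 0.006, -3.141]
wrist_force: [0.4, -0.7, -1.4]
width: 0.222
gripper_force: 45.0
```

```bash
cat >> h.py <<'E'
CY=-.075
def tilt(cy=CY):
    Rz=Ro.from_euler('z',cy).as_matrix()
    z=Rz@[.5,0,-.8660254];x=Rz@[-.8660254,0,-.5];return np.c_[x,np.cross(z,x),z]
L=.090
E
python3 - <<'E'
from h import *
R=tilt();m=np.array([.463,.2935,.07])
p=m-R[:,2]*(.05+L);print(p,R.round(3).tolist(),delta(p,R),delta([p[0],p[1],.24],down(np.pi)),env.observe()["width"])
E
```

```text
[0.39319678 0.29874508 0.19124356] [[-0.864, 0.075, 0.499], [0.065, 0.997, -0.037], [-0.5, -0.0, -0.866]] (array([ 18.7, 580.9,  48.9]), array([ 0.013, -0.517,  0.075])) (array([1.840e+01, 5.806e+02, 2.000e-01]), array([-0.007,  0.006,  0.   ])) 0.2224125418361426
```

Request:
{"method": "carry_out", "body": {
  "plan": [
    [1, 3, 50, 0, 0, 0, 0],
    [1, 5, 100, 0, 0, 0, 0],
    [1, 10, 150, 0, 0, 0, 0],
    [1, 10, 200, 0, 0, 0, 0],
    [1, 15, 250, 0, 0, 0, 0],
    [1, 15, 300, 0, 0, 0, 0],
    [1, 18, 350, 0, 0, 0, 0],
    [1, 18, 400, 0, 0, 0, 0],
    [1, 18, 450, 0, 0, 0, 0],
    [1, 18, 500, 0, 0.005, -0.13, 0.02],
    [1, 18, 540, 10, 0.01, -0.26, 0.04],
    [1, 18, 570, 20, 0.015, -0.39, 0.06],
    [1, 18, 581, 35, 0.02, -0.522, 0.074],
    [1, 18, 581, 50, 0.02, -0.522, 0.074],
    [1, 18, 581, 50, 0.02, -0.522, 0.074],
    [1, 18, 581, 50, 0.02, -0.522, 0.074],
    [1, 18, 581, 50, 0.02, -0.522, 0.074],
    [1, 18, 581, 50, 0.02, -0.522, 0.074],
    [1, 18, 581, 50, 0.02, -0.522, 0.074]
  ]
}}

```text
time_s: 13.9
tcp_pos: [0.393, 0.3001, 0.1903]
eef_rot: [3.141, 0.523, 3.065]
wrist_force: [0.4, 0.9, -2.0]
width: 0.221
gripper_force: 45.0
```

```bash
python3 - <<'E'
from h import *
s=env.observe();print(s["tcp_pos"],s["eef_rot"],s["q"].round(2))
c=P("wrist");im=env.get_image("wrist");cv2.imwrite("pics/w4.png",cv2.resize(im[60:300,100:420],(800,600)))
for l,z in dict(well_mouth=.07,controller=0,stylus=.07).items(): print(l,[(p.round(1),q,ray(0,p,z,c).round(4)) for p,q in pin(l,"wrist")[:2]])
R=Ro.from_euler('xyz',s["eef_rot"]).as_matrix();print("z",R[:,2],"tip",s["tcp_pos"]+R[:,2]*L,proj(0,s["tcp_pos"]+R[:,2]*L,c))
for t in("scene","top"): env.get_image(t);print(t,[(p.round(1),q,ray(t,p,.07).round(4)) for p,q in pin("well_mouth",t)[:1]])
E
```

```text
[0.3930071  0.30013774 0.19030098] [3.14108315 0.52305586 3.06490876] [ 0.57  0.23  1.79 -0.46  0.74 -0.65]
well_mouth [(array([260.4, 188. ]), 0.84, array([0.4663, 0.2991, 0.07  ])), (array([297.6, 245.1]), 0.61, array([0.5825, 0.3442, 0.07  ]))]
controller [(array([259. , 163.9]), 0.93, array([0.4893, 0.2967, 0.    ]))]
stylus [(array([254.5, 199.1]), 0.8, array([0.4837, 0.2912, 0.07  ])), (array([261. , 188.7]), 0.39, array([0.4674, 0.2997, 0.07  ]))]
z [ 0.49810071 -0.03776034 -0.86629662] tip [0.43783616 0.29673931 0.11233428] [256.58808845 198.33482016]
scene [(array([370.1, 175.3]), 0.89, array([0.4793, 0.2936, 0.07  ]))]
top [(array([130.1, 222.3]), 0.85, array([0.47  , 0.2973, 0.07  ]))]
```

View pics/w4.png

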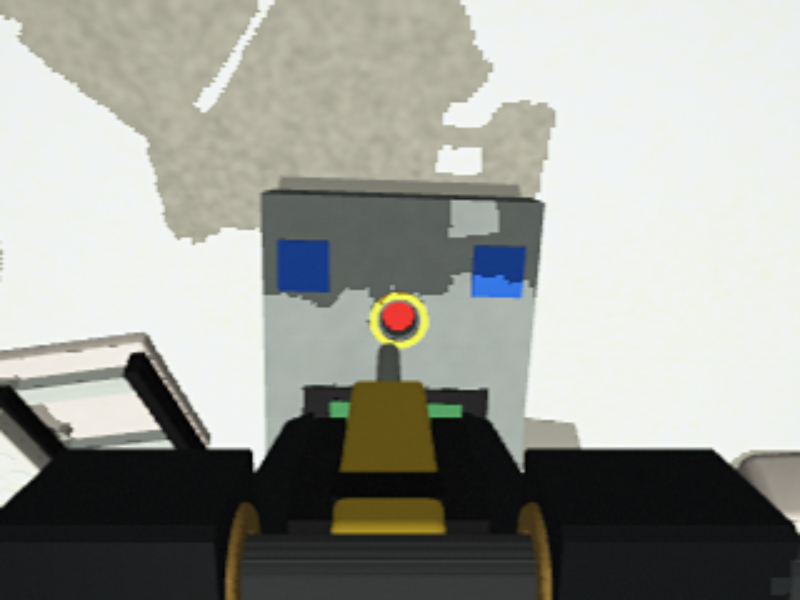

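```bash
python3 - <<'E'
from h import *
c=P("wrist");f=lambda p,z:ray(0,np.array(p)/2.5+[100,60],z,c)
for a,b,z in(((263,192),(543,204),.043),((278,240),(472,247),.055),((278,291),(472,298),.065)):
    A,B=f(a,z),f(b,z);d=B-A;print(A.round(4),B.round(4),np.linalg.norm(d),np.arctan2(-d[0],d[1]))
m=f((399.5,320),.07);print(m)
for cy in(-.075,-.1):
    R=tilt(cy);print(cy,delta(m-R[:,2]*(.014+L),R))
E
```

```text
[0.4127 0.2452 0.043 ] [0.4275 0.3622 0.043 ] 0.11789689265817466 -0.12587173291261655
[0.4289 0.2498 0.055 ] [0.4388 0.3314 0.055 ] 0.08217172895262728 -0.1204549720517173
[0.4486 0.2471 0.065 ] [0.459  0.3308 0.065 ] 0.0843209369781202 -0.12366596581275516
[0.46513597 0.29867055 0.07      ]
-0.075 (array([-3. ,  3.7, 36. ]), array([-0.   , -0.001, -0.   ]))
-0.1 (array([-3.,  5., 36.]), array([ 0.012, -0.001,  0.021]))
```

```bash
python3 - <<'E'
from h import *
m=np.array([.4651,.2987,.07]);R=tilt(-.11);print(delta(m-R[:,2]*(.014+L),R))
E
```

```text
(array([-2.9,  5.6, 36. ]), array([ 0.017, -0.001,  0.03 ]))
```

Request:
{"method": "carry_out", "body": {
  "plan": [
    [1, -3, 5.6, 0, 0.017, 0, 0.03],
    [1, -3, 5.6, 15, 0.017, 0, 0.03],
    [1, -3, 5.6, 30, 0.017, 0, 0.03],
    [1, -3, 5.6, 36, 0.017, 0, 0.03],
    [1, -3, 5.6, 36, 0.017, 0, 0.03],
    [1, -3, 5.6, 36, 0.017, 0, 0.03],
    [1, -3, 5.6, 36, 0.017, 0, 0.03]
  ]
}}

```text
time_s: 15.0
tcp_pos: [0.4134, 0.3045, 0.1606]
eef_rot: [3.141, 0.523, 3.031]
wrist_force: [0.1, -0.0, -0.9]
width: 0.226
gripper_force: 45.0
```

```bash
python3 - <<'E'
from h import *
s=env.observe();print(s["tcp_pos"],s["eef_rot"],s["wrist_force"])
c=P("wrist");im=env.get_image("wrist");cv2.imwrite("pics/w5.png",cv2.resize(im[130:250,180:340],(800,600),interpolation=cv2.INTER_CUBIC))
R=Ro.from_euler('xyz',s["eef_rot"]).as_matrix();print("z",R[:,2])
for d in(.09,.104): print(d,proj(0,s["tcp_pos"]+R[:,2]*d,c),(proj(0,s["tcp_pos"]+R[:,2]*d,c)-[180,130])*5)
print(pin("well_mouth","wrist")[:2])
E
```

```text
[0.4134323  0.30454082 0.16064068] [3.14090208 0.52300248 3.03137438] [ 0.08981337 -0.04490133 -0.87392608]
z [ 0.49652854 -0.05425442 -0.86632319]
0.09 [256.59410645 198.29569798] [382.97053226 341.47848991]
0.104 [256.52109085 194.14980859] [382.60545427 320.74904296]
[(array([256.1024, 195.4176]), 0.82)]
```

View pics/w5.png

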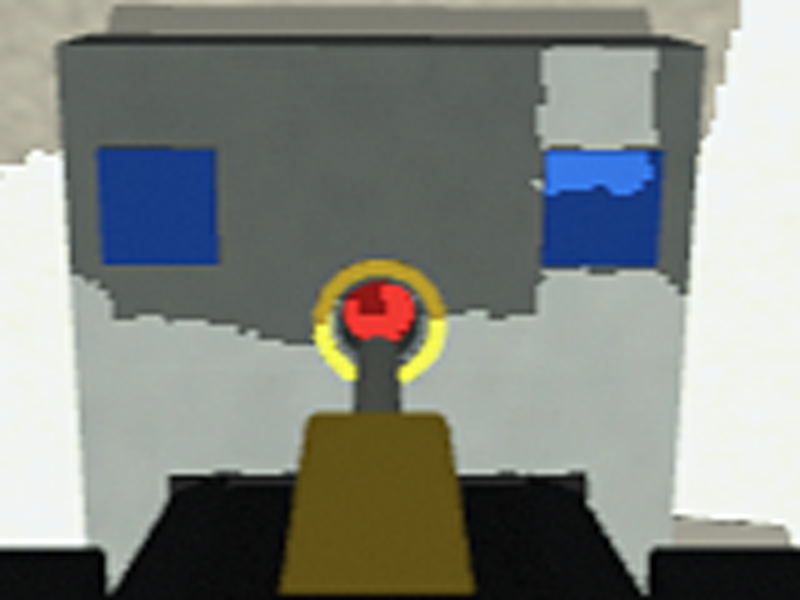

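Request:
{"method": "carry_out", "body": {
  "plan": [
    [1, 0, 0, 8, 0, 0, 0],
    [1, 0, 0, 14, 0, 0, 0],
    [1, 0, 0, 18, 0, 0, 0],
    [1, 0, 0, 20, 0, 0, 0],
    [1, 0, 0, 20, 0, 0, 0]
  ]
}}

```text
time_s: 15.6
tcp_pos: [0.4235, 0.3032, 0.1423]
eef_rot: [-3.141, 0.522, 3.032]
wrist_force: [-0.1, 0.1, -0.2]
width: 0.223
gripper_force: 45.0
```

Request:
{"method": "carry_out", "body": {
  "plan": [
    [1, 0, 0, 2, 0, 0, 0],
    [1, 0, 0, 2, 0, 0, 0]
  ]
}}

```text
time_s: 15.8
tcp_pos: [0.4244, 0.3032, 0.1409]
eef_rot: [-3.142, 0.522, 3.032]
wrist_force: [-0.1, -0.4, -1.5]
width: 0.226
gripper_force: 45.0
```

Request:
{"method": "carry_out", "body": {
  "plan": [
    [1, 0, 0, 2, 0, 0, 0],
    [1, 0, 0, 2, 0, 0, 0]
  ]
}}

```text
time_s: 16.0
tcp_pos: [0.4255, 0.3032, 0.1393]
eef_rot: [3.141, 0.523, 3.032]
wrist_force: [-0.4, 0.8, 0.6]
width: 0.226
gripper_force: 45.0
```

Request:
{"method": "carry_out", "body": {
  "plan": [
    [1, 0, 0, 2, 0, 0, 0],
    [1, 0, 0, 2, 0, 0, 0]
  ]
}}

```text
time_s: 16.2
tcp_pos: [0.4265, 0.303, 0.1376]
eef_rot: [3.141, 0.523, 3.031]
wrist_force: [-1.7, 0.3, 2.1]
width: 0.221
gripper_force: 45.0
```

Request:
{"method": "carry_out", "body": {
  "plan": [
    [1, 0, 0, 2, 0, 0, 0],
    [1, 0, 0, 2, 0, 0, 0]
  ]
}}

```text
time_s: 16.4
tcp_pos: [0.4275, 0.3029, 0.1358]
eef_rot: [3.141, 0.523, 3.032]
wrist_force: [-1.9, 0.1, 3.6]
width: 0.225
gripper_force: 45.0
```

Request:
{"method": "carry_out", "body": {
  "plan": [
    [1, 0, 0, 2, 0, 0, 0],
    [1, 0, 0, 2, 0, 0, 0]
  ]
}}

```text
time_s: 16.6
tcp_pos: [0.4283, 0.3029, 0.1344]
eef_rot: [3.141, 0.523, 3.031]
wrist_force: [-6.2, 0.1, 7.9]
width: 0.222
gripper_force: 45.0
```

Request:
{"method": "carry_out", "body": {
  "plan": [
    [1, 0, 0, 0.8, 0, 0, 0],
    [1, 0, 0, 0.8, 0, 0, 0]
  ]
}}

```text
time_s: 16.8
tcp_pos: [0.4285, 0.3029, 0.1342]
eef_rot: [3.141, 0.523, 3.031]
wrist_force: [-9.5, 0.1, 13.1]
width: 0.225
gripper_force: 45.0
```

Request:
{"method": "carry_out", "body": {
  "plan": [
    [1, 0, 0, 0.4, 0, 0, 0],
    [1, 0, 0, 0.4, 0, 0, 0],
    [1, 0, 0, 0.4, 0, 0, 0],
    [1, 0, 0, 0.4, 0, 0, 0]
  ]
}}

```text
time_s: 17.2
tcp_pos: [0.4286, 0.3029, 0.1341]
eef_rot: [3.141, 0.524, 3.031]
wrist_force: [-12.0, -0.1, 16.1]
width: 0.225
gripper_force: 45.0
```

Request:
{"method": "carry_out", "body": {
  "plan": [
    [1, 0, 0, -0.4, 0, 0, 0],
    [1, 0, 0, -0.4, 0, 0, 0],
    [1, 0, 0, -0.4, 0, 0, 0],
    [1, 0, 0, -0.4, 0, 0, 0],
    [1, 0, 0, -0.4, 0, 0, 0],
    [1, 0, 0, -0.4, 0, 0, 0],
    [1, 0, 0, -0.4, 0, 0, 0],
    [1, 0, 0, -0.4, 0, 0, 0],
    [1, 0, 0, -0.4, 0, 0, 0],
    [1, 0, 0, -0.4, 0, 0, 0],
    [1, 0, 0, -0.4, 0, 0, 0],
    [1, 0, 0, -0.4, 0, 0, 0],
    [1, 0, 0, -0.4, 0, 0, 0]
  ]
}}

```text
time_s: 18.5
tcp_pos: [0.4285, 0.3029, 0.1342]
eef_rot: [3.141, 0.523, 3.031]
wrist_force: [-9.4, -0.1, 12.8]
width: 0.227
gripper_force: 45.0
```

Request:
{"method": "carry_out", "body": {
  "plan": [
    [1, 0, 0, -8, 0, 0, 0],
    [1, 0, 0, -16, 0, 0, 0],
    [1, 0, 0, -30, 0, 0, 0],
    [1, 0, 0, -50, 0, 0, 0],
    [1, 0, 0, -80, 0, 0, 0],
    [1, 0, 0, -120, 0, 0, 0],
    [1, 0, 0, -130, 0, 0, 0],
    [1, 0, 0, -130, 0, 0, 0]
  ]
}}

```text
time_s: 19.3
tcp_pos: [0.3641, 0.3101, 0.2469]
eef_rot: [3.14, 0.524, 3.032]
wrist_force: [0.2, -0.0, -2.0]
width: 0.224
gripper_force: 45.0
```

```bash
python3 - <<'E'
from h import *
s=env.observe();print(s["tcp_pos"],s["eef_rot"],s["width"])
print(delta([.4107,-.2807,.24],down(np.pi)))
c=P("wrist");im=env.get_image("wrist");cv2.imwrite("pics/w6.png",cv2.resize(im[100:340,100:420],(800,600),interpolation=cv2.INTER_CUBIC))
R=Ro.from_euler('xyz',s["eef_rot"]).as_matrix()
for d in(.09,.03): print((proj(0,s["tcp_pos"]+R[:,2]*d,c)-[100,100])*2.5)
E
```

```text
[0.36409537 0.31012429 0.2468563 ] [3.13980933 0.52393915 3.03152947] 0.22404936519457677
(array([ -92.9, -582.2,   60.5]), array([-0.027,  0.523, -0.107]))
[391.48580651 245.73882711]
[392.56398881 306.94959964]
```

View pics/w6.png

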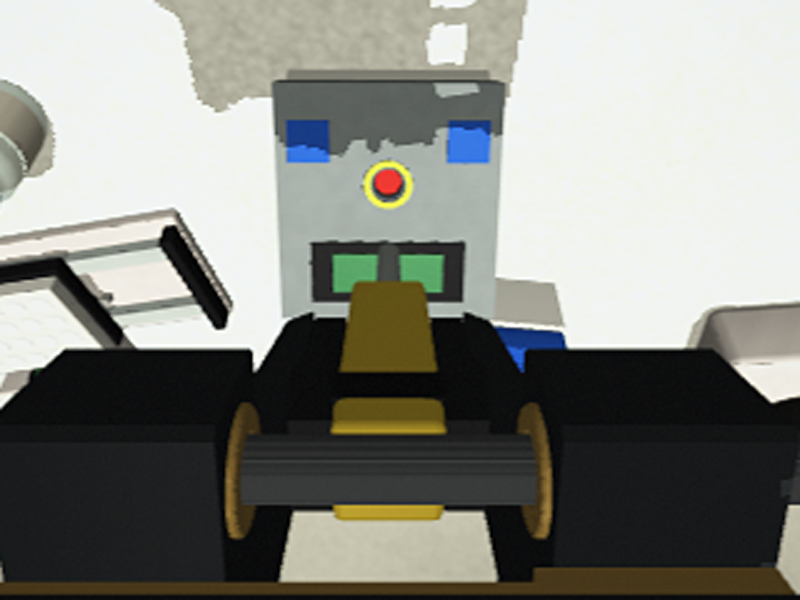

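Request:
{"method": "carry_out", "body": {
  "plan": [
    [1, -93, -582, 60, -0.027, 0.523, -0.107],
    [1, -93, -582, 60, -0.027, 0.523, -0.107],
    [1, -93, -582, 60, -0.027, 0.523, -0.107],
    [1, -93, -582, 60, -0.027, 0.523, -0.107],
    [1, -93, -582, 60, -0.027, 0.523, -0.107],
    [1, -93, -582, 60, -0.027, 0.523, -0.107],
    [1, -93, -582, 60, -0.027, 0.523, -0.107],
    [1, -93, -582, 60, -0.027, 0.523, -0.107],
    [1, -93, -582, 60, -0.027, 0.523, -0.107],
    [1, -93, -582, 60, -0.027, 0.523, -0.107],
    [1, -93, -582, 60, -0.027, 0.523, -0.107],
    [1, -93, -582, 60, -0.027, 0.523, -0.107],
    [1, -93, -582, 60, -0.027, 0.523, -0.107],
    [1, -93, -582, 60, -0.027, 0.523, -0.107],
    [1, -93, -582, 60, -0.027, 0.523, -0.107],
    [1, -93, -582, 60, -0.027, 0.523, -0.107],
    [1, -93, -582, 60, -0.027, 0.523, -0.107],
    [1, -93, -582, 60, -0.027, 0.523, -0.107],
    [1, -93, -582, 60, -0.027, 0.523, -0.107],
    [1, -93, -582, 60, -0.027, 0.523, -0.107]
  ]
}}

```text
time_s: 21.35
tcp_pos: [0.4103, -0.2805, 0.2405]
eef_rot: [-3.14, -0.001, 3.141]
wrist_force: [0.1, -1.1, -1.3]
width: 0.222
gripper_force: 45.0
```

```bash
python3 - <<'E'
from h import *
print([delta([.4107,-.2807,.1],down(np.pi)) for _ in range(1)],env.observe()["time_s"],env.observe()["eef_rot"])
E
```

```text
[(array([ -0.6,   0. , 140.5]), array([-0.002, -0.001, -0.001]))] 21.35 [-3.13995705e+00 -1.22100070e-03  3.14107390e+00]
```

Request:
{"method": "carry_out", "body": {
  "plan": [
    [1, -0.5, 0, 40, 0, 0, 0],
    [1, -0.5, 0, 70, 0, 0, 0],
    [1, -0.5, 0, 78, 0, 0, 0],
    [1, -0.5, 0, 84, 0, 0, 0],
    [1, -0.5, 0, 90, 0, 0, 0],
    [1, -0.5, 0, 95, 0, 0, 0],
    [1, -0.5, 0, 95, 0, 0, 0]
  ]
}}

```text
time_s: 22.05
tcp_pos: [0.4107, -0.281, 0.1455]
eef_rot: [-3.14, -0.001, 3.141]
wrist_force: [-1.0, -0.6, -0.9]
width: 0.224
gripper_force: 45.0
```

Request:
{"method": "carry_out", "body": {
  "plan": [
    [1, 0, 0, 8, 0, 0, 0],
    [1, 0, 0, 16, 0, 0, 0],
    [1, 0, 0, 24, 0, 0, 0],
    [1, 0, 0, 32, 0, 0, 0],
    [1, 0, 0, 38, 0, 0, 0],
    [1, 0, 0, 42, 0, 0, 0],
    [1, 0, 0, 42, 0, 0, 0]
  ]
}}

```text
time_s: 22.75
tcp_pos: [0.4104, -0.2809, 0.1029]
eef_rot: [-3.141, -0.002, 3.141]
wrist_force: [0.2, -0.2, -0.4]
width: 0.224
gripper_force: 45.0
```

Request:
{"method": "carry_out", "body": {
  "plan": [
    [1, 0, 0, 2, 0, 0, 0],
    [1, 0, 0, 3, 0, 0, 0],
    [1, 0, 0, 3, 0, 0, 0]
  ]
}}

```text
time_s: 23.05
tcp_pos: [0.4106, -0.281, 0.1005]
eef_rot: [-3.14, -0.001, 3.141]
wrist_force: [-0.2, 0.1, -1.0]
width: 0.223
gripper_force: 45.0
```

Request:
{"method": "carry_out", "body": {
  "plan": [
    [1, 0, 0, 1, 0, 0, 0],
    [1, 0, 0, 1, 0, 0, 0]
  ]
}}

```text
time_s: 23.25
tcp_pos: [0.4107, -0.2811, 0.1]
eef_rot: [-3.139, -0.001, 3.141]
wrist_force: [-1.1, 1.0, 5.0]
width: 0.222
gripper_force: 45.0
```

Request:
{"method": "carry_out", "body": {
  "plan": [
    [0.6, 0, 0, 0, 0, 0, 0],
    [0.4, 0, 0, 0, 0, 0, 0],
    [0.4, 0, 0, 0, 0, 0, 0],
    [0.4, 0, 0, 0, 0, 0, 0],
    [0.4, 0, 0, 0, 0, 0, 0],
    [0.4, 0, 0, -30, 0, 0, 0],
    [0.4, 0, 0, -70, 0, 0, 0],
    [0.4, 0, 0, -120, 0, 0, 0],
    [0.4, 0, 0, -140, 0, 0, 0],
    [0.4, 0, 0, -140, 0, 0, 0],
    [0.4, 0, 0, -140, 0, 0, 0]
  ]
}}

```text
time_s: 24.35
tcp_pos: [0.4105, -0.2805, 0.2386]
eef_rot: [-3.141, -0.002, 3.141]
wrist_force: [0.3, 0.8, -0.0]
width: 0.598
gripper_force: 0.0
```

```bash
python3 - <<'E'
from h import *
s=env.observe();print(s["tcp_pos"],s["eef_rot"])
c=P("wrist");im=env.get_image("wrist");cv2.imwrite("pics/w7.png",cv2.resize(im[90:330,100:420],(800,600)))
m=[.411,-.2805];print("pred top",(proj(0,m+[.146],c)-[100,90])*2.5)
for l,z in dict(stand_mouth=.07,stylus=.01).items(): print(l,[(p.round(),q,ray(0,p,z,c).round(4)) for p,q in pin(l,"wrist")[:1]])
env.get_image("top")
for l,z in dict(push_lug=.082,jar=0,beaker=0,flask=0,tip_box=0).items(): print(l,[(p.round(),q,ray("top",p,z).round(3)) for p,q in pin(l,"top")[:1]])
E
```

```text
[ 0.41049297 -0.28054315  0.23863081] [-3.14079921e+00 -1.91169034e-03  3.14058966e+00]
pred top [391.72681567 270.51439256]
stand_mouth [(array([256., 183.]), 0.72, array([ 0.4145, -0.281 ,  0.07  ]))]
stylus [(array([255., 173.]), 0.78, array([ 0.4148, -0.2822,  0.01  ]))]
push_lug [(array([280., 165.]), 0.97, array([ 0.608, -0.08 ,  0.082]))]
jar [(array([224., 231.]), 0.96, array([0.446, 0.069, 0.   ]))]
beaker [(array([284., 234.]), 0.6, array([ 0.437, -0.091,  0.   ]))]
flask [(array([407., 165.]), 0.8, array([ 0.619, -0.431,  0.   ]))]
tip_box [(array([120., 143.]), 0.6, array([0.692, 0.358, 0.   ]))]
```

View pics/w7.png

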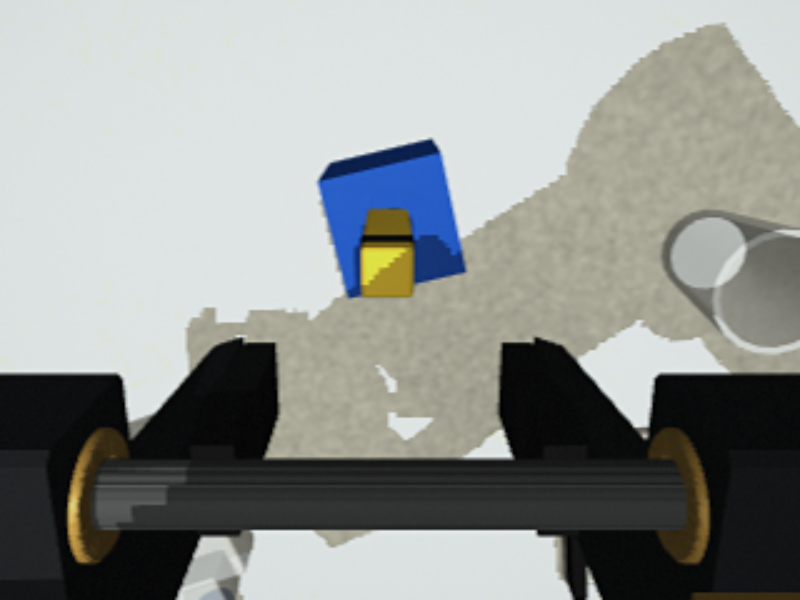

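The stylus stands upright and seated. Its top is at (388,271), against a predicted (392,270). The other items and the lug are where they should be, so I hand in.

```bash
python3 -c "
from bench import env
print(env.finish_job())"
```

```text
the job is handed in; nothing more can be done
None
```

I handed the job in at about 24 s, but no verdict came back: by force and camera checks the carrier is in the middle station, the button was held fully in for over a second, the stylus is seated in its stand, and nothing else visibly moved.

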